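Clear the fixture vise and reset its drag cap

ROBOT

A 7-joint arm with a two-finger parallel gripper is mounted at the origin on a cart in front of the work surface, level with it; the furniture and walls round the work are solid. World frame = base frame: x ahead of the robot, y to its left, z up, the work surface at z = 0. Lengths are in m, angles in rad, forces in N, time in s.
With the tool pointing down it reaches from about 0.35 to 0.775 m from the base axis. Payload 3.1 kg.
Tool frame: the origin (TCP) lies on the centre line of the jaws, within the pads' length; the fingertips stand 22 mm ahead of it and the grasp point (between the pads) lies 3 mm ahead of it; y points along the fingers, x is the direction in which the jaws open and shut, and the axes are right-handed (so a half turn about y gives the same grasp; the last joint's range is limited). The gripper opens to 85 mm and grips with 20 to 120 N. Pads are 22 mm wide; open, the fingers measure 114 mm over their backs; the gripper's body (76 mm by 85 mm) begins 54 mm behind the grasp point. The pads swing forward as they close: fully open they stand 13 mm farther back than shut.
Start: joints at [-1.329, 0.311, 0.014, 1.512, -0.004, 1.319, -0.027], TCP at [0.154, 0.528, 0.253] pointing down, gripper open.
Joint ranges: [-2.7, 2.7], [-0.3, 1.91], [-1.27, 1.3], [0.12, 2.57], [-1.44, 4.58], [0.2, 2.03], [-3.05, 3.05]. Speed limits (rad/s): [2.79, 2.79, 3.14, 3.14, 3.14, 3.14, 3.14].

INTERFACE

Orientations are given as a unit quaternion [x, y, z, w].
In Python, from plant import robot, inverse_kinematics, cams, job gives the robot as it stands. The module is installed in compiled form; this text tells all that it offers. Calls block until the motion is done:
- robot.movep(position, orientation): joint-space move of the TCP to a pose.
- robot.movel(position, ori=None, max_speed=0.15, guard=None): straight line of the TCP; ori=None keeps the orientation; max_speed is the mean speed in m/s. With guard (N) it stops when the force on the tool has changed by that much, and returns True; else False.
- robot.goto_joints(angles): joint-space move.
- robot.release() and robot.clamp(): open the fingers fully, or close them until they stop; the grip force is fixed at half the most.
- robot.sleep(seconds).
- inverse_kinematics(position, orientation): joint angles nearest the present ones, or None.
- cams.snapshot(name): name is "side" or "top"; returns a dict with "color" (384x512x3 uint8, red, green, blue), "range_z" (384x512 float32, m along the optical axis (not along the pixel's ray), 0 where there is no reading), "mtx" (3x3 intrinsics, pixels), "camera_from_world" (4x4, takes a point from world to camera coordinates). Camera axes: x right, y down, z forward; pixel columns grow to the right and rows downward; lengths in m; the calibration is good to about 2 mm. A picture is of the moment at which its call begins.
A pose or a line that the arm cannot do raises robot.PlanningError and nothing moves.
- job.sign_off(): hands the job in, once; it reports no verdict.
Readings, each from a call of its own:
- robot.current_time_s(): time.
- robot.current_joints(): joint angles.
- robot.current_qvel(): joint speeds.
- robot.current_joint_torque(): joint torques, N m.
- robot.current_tool_pos(): TCP position.
- robot.current_ee_rot(): TCP orientation.
- robot.current_force(): force on the tool from outside, world axes, zero at the start.
- robot.current_wrist_torque(): the same for the moment, N m.
- robot.current_grip_width(): opening from 0.0 (shut) to 1.0 (fully open).
Only numpy, scipy, OpenCV 4.12 (cv2) and the standard library are available. Lean on these libraries where they do the work, as an engineer would, in place of code of your own. Each camera call takes 0.05 s, during which the arm holds its last target.

TASK

Slide the vise's jaw all the way open by its upright handle, then lift the finished steel block out and set it down in the parts tray. Then turn the knurled cap on the vise clockwise (seen from above) until it bottoms out, back it off a quarter turn, and finish while still gripping the cap there, so that a colleague can lock it. Leave the loose bolt, nut and pipe stub round the vise where they are.

Things in the scene. Friction and masses are not known exactly. Their poses are not given: they have to be found in the camera images.
- fixture_vise: grey and bare-steel slide vise, fixed, base 305 x 90 x 12 mm, nothing on it over 104 mm high. Origin on the bench under the middle of the block's seat; x along the vise from the jaw's handle (-x) to the knurled cap (+x). Fixed jaw: face at x = +20.5 mm, 44 mm wide in y, 58 mm high. Bed under the block 40 mm wide, 26 mm high. The cap stands on a block 50 x 56 mm, 56 mm high, at x = +115 mm
- jaw (a joint): opening of the moving jaw: 0 shut (its face 20.5 mm from the vise's origin), 0.055 m fully open; jaw and handle slide along the vise's -x and stay where left, drag about 3 N. Jaw 42 mm wide in y, 76 mm high; when shut its hold-down lip overhangs the block's top edge by 8 mm, so the block comes out only with the jaw open
- jaw_handle (a point): middle of the upright round steel handle of the moving jaw, 24 mm diameter, 42 mm tall (54 to 96 mm above the bench), on a thinner neck, free all round, 45 mm behind the jaw; moves with it
- block_center (a point): centre of the finished ground-steel block, 40 mm along its x, 50 mm along its y, 40 mm high, about 0.6 kg. It starts on the vise bed between the jaws, its x along the vise's x; its two ends (50 mm apart, across the vise) stand 1 to 6 mm proud of the jaws' sides, free to be gripped. The point's axes are the block's
- steel_block: the same block, origin at the centre of its underside
- parts_tray: square open steel tray, fixed, 150 x 150 mm outside, walls 4 mm thick and 26 mm high, floor 4 mm thick; origin at the centre of its underside, axes along its sides
- cap_grip (a point): on the axis of the round knurled steel cap, 30 mm above its lower rim, 14 mm below its top; cap 44 mm diameter, 44 mm tall, top 100 mm above the bench when bottomed out; grip it across any diameter. A raised bar on its top runs from middle to rim along the point's -x (the point turns with the cap) and points at the jaws, along the vise's -x, when bottomed out
- cap_lift: the knurled cap, origin on its axis at its lower rim; rises and sinks with the cap but does not turn
- cap (a joint): angle of the knurled cap in rad from bottomed out: 0 = down hard on its washer, grows counterclockwise seen from above (backing off), 6 mm lift a turn, already started on its thread at 1.2 to 2.8, free up to 4.2; stays where it is left (drag about 0.1 N m)
- hex_bolt: bystander: hex bolt 30 x 80 x 26 mm lying on the bench to the right of the vise, origin at the centre of its underside
- nut_3: bystander: hex nut 33 x 29 x 14 mm lying beyond the vise, origin at the centre of its underside
- pipe_stub: bystander: pipe stub standing on end, 42 mm diameter, 90 mm tall, beyond the vise, origin at the centre of its underside
Not all that is in view belongs to the job. Leave any turquoise look-alike of the steel_block alone.

How it is judged:
By the outcome, as a careful person would: the job done as asked, in the order asked, and still so for the second after the job is handed in, while the arm keeps its last pose, push and grip.
It also fails if it takes over 72 s, if anything falls off the work surface, if the arm or the gripper's body presses on something with over 40 N, if the wrist force passes 120 N, or if a joint passes its speed limit or range.

## Working session

There is one attempt and no reset: what is moved stays moved. The work goes in short steps, each a Python script; the robot and the scene stay as the last script left them, time stands still between calls to the robot, and variables do not carry over. Pictures are saved under pics/ and viewed, and the job is handed in when it is done.

```bash
mkdir -p pics; ls; python3 - <<'E'
from plant import robot, cams
import cv2, numpy as np
for n in ["side","top"]:
    s=cams.snapshot(n)
    cv2.imwrite(f"pics/{n}0.png",s["color"][:,:,::-1]); np.savez(f"{n}0.npz",**s)
    print(n,s["mtx"].tolist(),np.round(s["camera_from_world"],4).tolist(),(s["range_z"]>0).mean())
print(robot.current_time_s(),robot.current_tool_pos(),robot.current_ee_rot(),robot.current_grip_width())
E
```

```text
pics
side [[365.0833146660905, 0.0, 252.68266367693062], [0.0, 365.0833146660905, 188.40102658468743], [0.0, 0.0, 1.0]] [[0.9601, -0.2793, -0.0165, -0.5186], [-0.196, -0.6291, -0.7522, 0.2079], [0.1997, 0.7254, -0.6587, 0.8313], [0.0, 0.0, 0.0, 1.0]] 0.9833424886067709
top [[403.8772726122783, 0.0, 253.85870976631014], [0.0, 403.8772726122783, 190.047449967093], [0.0, 0.0, 1.0]] [[0.1226, -0.9925, -0.0003, 0.0107], [-0.9726, -0.1201, -0.1992, 0.5516], [0.1977, 0.0247, -0.98, 0.948], [0.0, 0.0, 0.0, 1.0]] 0.9961293538411459
0.1 [0.15381442 0.52740239 0.25229303] [ 0.56616179  0.4236703  -0.42488452 -0.56518798] 0.9998363155636012
```

View pics/side0.png

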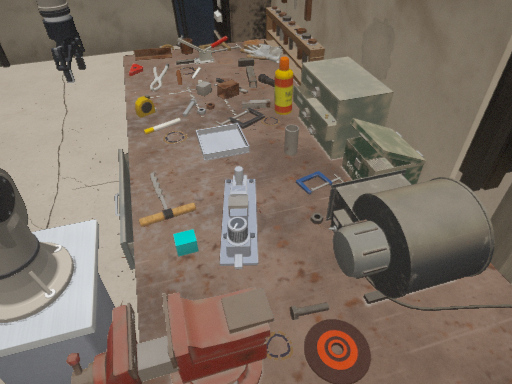

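View pics/top0.png

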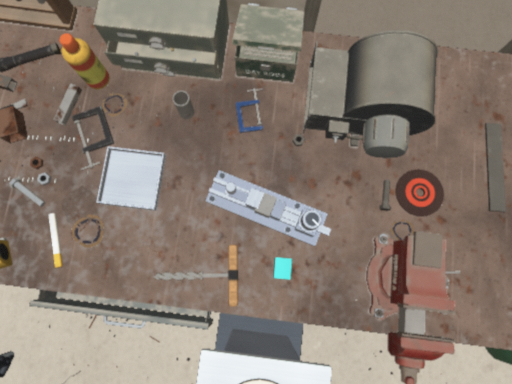

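Candidates for the block in the top view: the grey block between the jaws at (266,205) and the turquoise cube at (283,268), which is the look-alike to leave alone. For the cap: the round knurled cap at (311,220) and the pipe stub at (182,103). For the tray: (131,178). I choose the vise block, the cap at (311,220) and the tray, and check them in a crop.

```bash
python3 - <<'E'
import cv2, numpy as np
t=np.load("top0.npz"); s=np.load("side0.npz")
a=cv2.resize(t["color"][160:255,195:345,::-1],None,fx=5,fy=5,interpolation=cv2.INTER_CUBIC)
b=cv2.resize(s["color"][155:280,205:275,::-1],None,fx=4.5,fy=4.5,interpolation=cv2.INTER_CUBIC)
cv2.imwrite("pics/crop_top.png",a); cv2.imwrite("pics/crop_side.png",b)
E
```

```text
(no output)
```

View pics/crop_top.png

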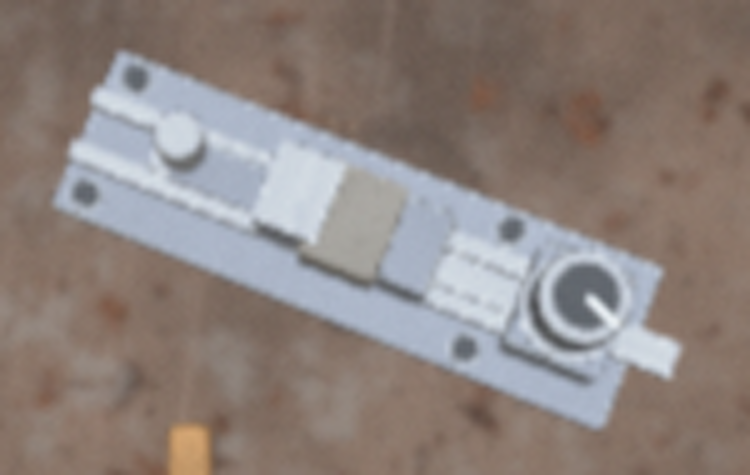

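View pics/crop_side.png

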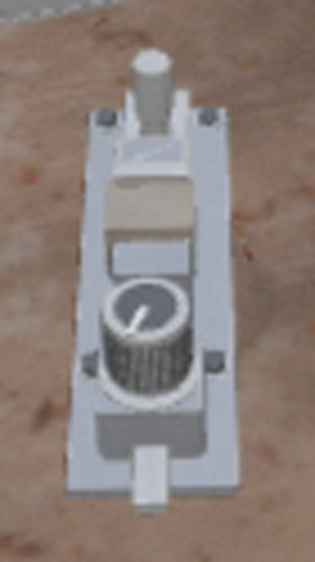

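The crops show the tan-grey block between the jaws, the handle upper left in the top crop, and the cap with its bar pointing away from the jaws (lower right, roughly the vise's +x). Next I measure from depth and colour.

```bash
cat > h.py <<'E'
import numpy as np, cv2
def cloud(s):
    z=s["range_z"];K=s["mtx"];T=s["camera_from_world"]
    v,u=np.mgrid[:z.shape[0],:z.shape[1]]
    p=np.stack([(u-K[0,2])/K[0,0]*z,(v-K[1,2])/K[1,1]*z,z],-1)
    w=(p-T[:3,3])@T[:3,:3]
    w[z<=0]=np.nan
    return w
def ray(s,uv,h):
    K=s["mtx"];T=s["camera_from_world"];R=T[:3,:3]
    uv=np.atleast_2d(uv).astype(float)
    d=np.c_[(uv[:,0]-K[0,2])/K[0,0],(uv[:,1]-K[1,2])/K[1,1],np.ones(len(uv))]@R
    o=-R.T@T[:3,3]
    return o+d*((h-o[2])/d[:,2])[:,None]
def proj(s,p):
    K=s["mtx"];T=s["camera_from_world"]
    c=np.atleast_2d(p)@T[:3,:3].T+T[:3,3]; q=c@K.T
    return q[:,:2]/q[:,2:]
E
python3 - <<'E'
from h import *
for n,box in (("top",(160,255,195,345)),("side",(155,280,205,275))):
    s=np.load(n+"0.npz"); w=cloud(s); r0,r1,c0,c1=box
    W=w[r0:r1,c0:c1].reshape(-1,3); 
    print(n,"bench z", np.nanmedian(w[300:315,215:225,2]) if n=="top" else "")
    hist,e=np.histogram(W[:,2],bins=np.arange(-.02,.12,.004)); print([(round(a,3),int(h)) for a,h in zip(e,hist)])
    for lo,hi,nm in ((.006,.018,"base"),(.088,.12,"caps"),(.072,.08,"jaw"),(.062,.070,"block"),(.054,.0605,"fixed")):
        m=((w[...,2]>lo)&(w[...,2]<hi)).astype(np.uint8); mm=np.zeros_like(m); mm[r0:r1,c0:c1]=m[r0:r1,c0:c1]
        k,l,st,c=cv2.connectedComponentsWithStats(mm)
        for i in range(1,k):
            if st[i,4]<15: continue
            P=w[l==i]; (cx,cy),(a,b),an=cv2.minAreaRect((P[:,:2]*1000).astype(np.float32))
            print(nm,st[i,4],"px",c[i].round(1),"rect c",round(cx,1),round(cy,1),"sz",round(a,1),round(b,1),"ang",round(an,1),"z",P[:,2].mean().round(4),"mean",P[:,:2].mean(0).round(4))
# tray
s=np.load("top0.npz");w=cloud(s)
m=np.zeros(w.shape[:2],np.uint8); m[140:220,88:175]=((w[140:220,88:175,2]>.002))&((w[140:220,88:175,2]<.05))
k,l,st,c=cv2.connectedComponentsWithStats(m); i=1+st[1:,4].argmax();P=w[l==i]
print("tray",cv2.minAreaRect((P[:,:2]*1000).astype(np.float32)),np.percentile(P[:,2],[5,50,95]))
E
```

```text
top bench z -0.001960739027646115
[(np.float64(-0.02), 0), (np.float64(-0.016), 0), (np.float64(-0.012), 3), (np.float64(-0.008), 879), (np.float64(-0.004), 6717), (np.float64(0.0), 2331), (np.float64(0.004), 147), (np.float64(0.008), 1099), (np.float64(0.012), 674), (np.float64(0.016), 142), (np.float64(0.02), 238), (np.float64(0.024), 425), (np.float64(0.028), 38), (np.float64(0.032), 70), (np.float64(0.036), 90), (np.float64(0.04), 17), (np.float64(0.044), 17), (np.float64(0.048), 48), (np.float64(0.052), 141), (np.float64(0.056), 153), (np.float64(0.06), 76), (np.float64(0.064), 212), (np.float64(0.068), 42), (np.float64(0.072), 163), (np.float64(0.076), 91), (np.float64(0.08), 5), (np.float64(0.084), 4), (np.float64(0.088), 18), (np.float64(0.092), 57), (np.float64(0.096), 58), (np.float64(0.1), 202), (np.float64(0.104), 43), (np.float64(0.108), 0), (np.float64(0.112), 0)]
base 696 px [267.2 193.6] rect c 541.2 36.5 sz 304.5 33.6 ang 74.6 z 0.0113 mean [0.5502 0.0445]
base 100 px [218.1 187.4] rect c 550.5 172.2 sz 37.9 17.9 ang 74.2 z 0.0116 mean [0.5506 0.1725]
base 1110 px [2
[... 2328 characters left out ...]
 c 484.2 -80.4 sz 16.6 43.5 ang 85.4 z 0.0762 mean [ 0.4839 -0.0824]
block 15 px [238.7 178.6] rect c 537.4 125.7 sz 7.8 19.5 ang 66.1 z 0.0665 mean [0.5385 0.1253]
block 219 px [237.5 200.5] rect c 514.1 45.3 sz 40.1 49.8 ang 73.0 z 0.0651 mean [0.5141 0.044 ]
block 49 px [237.8 239.3] rect c 482.4 -79.3 sz 16.7 43.5 ang 75.1 z 0.0663 mean [ 0.4824 -0.0817]
fixed 160 px [238.  211.2] rect c 506.6 13.7 sz 30.9 47.7 ang 77.9 z 0.057 mean [0.5074 0.0146]
fixed 73 px [238.3 241.8] rect c 485.1 -76.8 sz 29.1 50.5 ang 86.4 z 0.0554 mean [ 0.4837 -0.08  ]
tray ((556.1214599609375, 428.43023681640625), (177.6234130859375, 207.39108276367188), 0.030595652759075165) [0.00233391 0.00488242 0.0253672 ]
```

```bash
python3 - <<'E'
from h import *
s=np.load("top0.npz");w=cloud(s)
m=np.zeros(w.shape[:2],np.uint8); b=(slice(140,220),slice(88,175)); m[b]=(w[b][...,2]>.012)&(w[b][...,2]<.05)
k,l,st,c=cv2.connectedComponentsWithStats(m)
for i in range(1,k):
    if st[i,4]>30:
        P=w[l==i]; print("tray",st[i,4],c[i],cv2.minAreaRect((P[:,:2]*1000).astype(np.float32)))
g=cv2.cvtColor(s["color"],cv2.COLOR_RGB2GRAY)
# tray color contour
hsv=cv2.cvtColor(s["color"],cv2.COLOR_RGB2HSV)
m2=np.zeros_like(m); m2[b]=((hsv[b][...,1]<50)&(g[b]>140))
k,l,st,c=cv2.connectedComponentsWithStats(m2); i=1+st[1:,4].argmax()
cn=cv2.findContours((l==i).astype(np.uint8),cv2.RETR_EXTERNAL,cv2.CHAIN_APPROX_NONE)[0][0].reshape(-1,2)
print(st[i],cv2.minAreaRect((ray(s,cn,.026)[:,:2]*1000).astype(np.float32)))
# bar: bright pixels inside dark disc
for n in ("top","side"):
    s=np.load(n+"0.npz"); g=cv2.cvtColor(s["color"],cv2.COLOR_RGB2GRAY)
    v,u=np.mgrid[:384,:512]; uv=np.c_[u.ravel(),v.ravel()]
    p=ray(s,uv,.1025)[:,:2]; c=np.array([.4837,-.0639]) if n=="top" else np.array([.4857,-.0668])
    d=p-c; r=np.hypot(*d.T); sel=(r<.015); G=g.ravel()
    print(n,np.percentile(G[sel],[10,50,90]))
    t=sel&(G>130)&(r>.003); q=d[t]; wt=G[t]-110.
    x=(q*wt[:,None]).sum(0); a=np.arctan2(x[1],x[0]); print(t.sum(),np.degrees(a), "cap angle",np.degrees((a-np.radians(74.8))%(2*np.pi)))
E
```

```text
tray 39 [103.1025641  143.23076923] ((633.6396484375, 490.5012512207031), (14.317983627319336, 39.644378662109375), 23.98436737060547)
tray 610 [129.19508197 176.98688525] ((546.4100341796875, 400.1993103027344), (150.92572021484375, 151.10108947753906), 0.17659267783164978)
[  96  146   68   64 3219] ((547.6898803710938, 399.9970397949219), (152.55792236328125, 152.21279907226562), 0.2969479262828827)
top [101.  105.  182.8]
37 -151.66589103026794 cap angle 133.53410896973207
side [104.  108.  165.4]
19 -120.07915799484067 cap angle 165.12084200515932
```

```bash
python3 - <<'E'
from h import *
ims=[]
for n in ("top","side"):
    s=np.load(n+"0.npz"); g=cv2.cvtColor(s["color"],cv2.COLOR_RGB2GRAY)
    x0,y0=(298,206) if n=="top" else (222,210)
    # fit dark disc: dark px (<125) on top
    big=cv2.resize(s["color"][y0:y0+32,x0:x0+32,::-1],None,fx=12,fy=12,interpolation=cv2.INTER_CUBIC)
    for c in ([.4837,-.0639,.1025],[.4857,-.0668,.1025],[.4845,-.0655,.1025]):
        q=(proj(s,c)[0]-[x0,y0]+.5)*12; cv2.circle(big,tuple(int(t) for t in q),3,(0,0,255),-1)
    ims.append(big)
cv2.imwrite("pics/cap.png",np.hstack(ims))
E
```

```text
(no output)
```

View pics/cap.png

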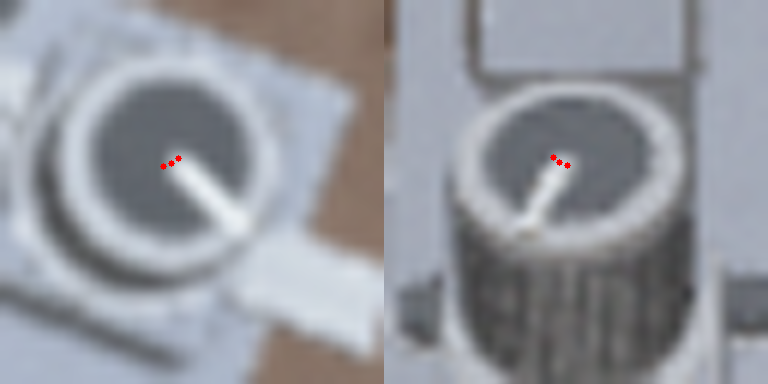

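The cap's bar runs from the disc centre at (172,155) to (245,230) in the top half of the zoom, and from (567,160) to (527,225) in the side half. I convert those by ray.

```bash
python3 - <<'E'
from h import *
for n,x0,y0,off,A,B in (("top",298,206,0,(171,156),(245,230)),("side",222,210,384,(567,161),(527,225))):
    s=np.load(n+"0.npz")
    P=ray(s,[[x0+(x-off)/12-.5,y0+y/12-.5] for x,y in (A,B)],.1025); d=P[1]-P[0]
    print(n,P[0].round(4),np.hypot(*d[:2]),"cap ang",(np.degrees(np.arctan2(d[1],d[0]))-74.8)%360)
from scipy.spatial.transform import Rotation as R
from plant import robot, inverse_kinematics as ik
def q(yaw):
    X=np.array([np.cos(yaw),np.sin(yaw),0]);Y=np.array([0,0,-1.]);return R.from_matrix(np.c_[X,Y,np.cross(X,Y)]).as_quat()
m=R.from_quat(robot.current_ee_rot()).as_matrix();print(m.round(3))
y0=np.radians(-15.2)
for nm,p in (("handle",(.5385,.1347,.2)),("handle",(.5385,.1347,.078)),("block",(.514,.046,.05)),("tray",(.547,.4,.05)),("cap",(.4843,-.065,.09))):
    for k in range(0,360,30):
        a=ik(p,q(y0+np.radians(k)))
        print(nm,k,None if a is None else np.round(a,2))
E
```

```text
top [ 0.486  -0.0652  0.1025] 0.02005123313212372 cap ang 156.2312214717577
side [ 0.4859 -0.0656  0.1025] 0.017320263384536155 cap ang 155.87304568373872
[[ 0.28  -0.001 -0.96 ]
 [ 0.96  -0.002  0.28 ]
 [-0.002 -1.    -0.   ]]
handle 0 [-0.78  0.41  0.7   1.6  -0.28  1.23 -0.3 ]
handle 30 [-0.73  0.4   0.62  1.6  -0.24  1.22  0.19]
handle 60 [-0.68  0.39  0.54  1.6  -0.21  1.22  0.69]
handle 90 [-0.63  0.38  0.47  1.6  -0.18  1.21  1.19]
handle 120 [-0.56  0.37  0.38  1.59 -0.14  1.21  1.68]
handle 150 [-0.52  0.36  0.32  1.59 -0.12  1.21  2.18]
handle 180 [-0.46  0.36  0.24  1.59 -0.09  1.2   2.68]
handle 210 [-1.03  0.56  1.13  1.61 -0.52  1.31 -2.71]
handle 240 [-1.03  0.56  1.13  1.61 -0.52  1.31 -2.18]
handle 270 [-0.81  0.42  0.74  1.6  -0.3   1.23 -1.85]
handle 300 [-0.77  0.41  0.67  1.6  -0.26  1.22 -1.36]
handle 330 [-0.77  0.41  0.68  1.6  -0.27  1.23 -0.83]
handle 0 [-0.74  0.55  0.65  1.75 -0.39  0.98 -0.21]
handle 30 [-0.7   0.53  0.59  1.74 -0.35  0.97  0.28]
handle 60 [-0.66  0.52  0.53  1.74 -0.31  0.96  0.77]
handle 90 [-0.62  0.51  0.46  1.74 -0.27  0.95  1.26]
ha
[... 1630 characters left out ...]
.55  1.38 -0.43  1.09 -1.68]
tray 330 [-0.94  0.77  0.48  1.38 -0.38  1.08 -1.19]
cap 0 [-0.66  0.52  1.    1.92 -0.52  0.99  0.32]
cap 30 [-0.65  0.51  0.99  1.92 -0.51  0.99  0.84]
cap 60 [-0.63  0.5   0.96  1.92 -0.49  0.98  1.34]
cap 90 [-0.57  0.46  0.88  1.92 -0.43  0.96  1.81]
cap 120 [-0.5   0.43  0.76  1.92 -0.37  0.94  2.27]
cap 150 [-0.44  0.41  0.68  1.92 -0.32  0.93  2.75]
cap 180 [ 0.89  0.59 -1.08  1.87  0.6   1.05  2.44]
cap 210 [ 0.82  0.53 -0.95  1.87  0.51  1.    3.05]
cap 240 [-0.73  0.58  1.13  1.92 -0.61  1.04 -1.68]
cap 270 [-0.7   0.55  1.08  1.92 -0.58  1.02 -1.19]
cap 300 [-0.68  0.53  1.04  1.92 -0.55  1.   -0.7 ]
cap 330 [-0.67  0.52  1.02  1.92 -0.53  1.   -0.19]
```

```bash
cat >> h.py <<'E'
from scipy.spatial.transform import Rotation as R
def q(deg):
    yaw=np.radians(deg)
    X=np.array([np.cos(yaw),np.sin(yaw),0]);Y=np.array([0,0,-1.]);return R.from_matrix(np.c_[X,Y,np.cross(X,Y)]).as_quat()
VY=-15.2; U=np.array([np.cos(np.radians(-105.2)),np.sin(np.radians(-105.2)),0])
def snap(n,tag):
    from plant import cams
    s=cams.snapshot(n); np.savez(f"{n}{tag}.npz",**s); cv2.imwrite(f"pics/{n}{tag}.png",s["color"][:,:,::-1]); return s
E
python3 - <<'E'
from h import *
from plant import robot
h=np.array([.539,.1343,0])
def st(m): print(m,round(robot.current_time_s(),2),robot.current_tool_pos().round(4),np.round(robot.current_force(),1),round(robot.current_grip_width(),3))
robot.movep(h+[0,0,.17],q(VY)); st("above")
print(robot.movel(h+[0,0,.078],max_speed=.12,guard=12)); st("down")
robot.clamp(); st("clamp")
E
```

```text
above 2.11 [0.5386 0.1365 0.1699] [0.  0.6 0.6] 0.999
False
down 3.02 [0.5397 0.1344 0.0787] [-0.2 -0.3  0.1] 0.999
clamp 3.62 [0.5407 0.134  0.0787] [4.2 0.1 0.2] 0.267
```

```bash
python3 - <<'E'
from h import *
from plant import robot
def st(m): print(m,round(robot.current_time_s(),2),robot.current_tool_pos().round(4),np.round(robot.current_force(),1),round(robot.current_grip_width(),3))
p0=np.array(robot.current_tool_pos())
print(robot.movel(p0-U*.048,max_speed=.06,guard=30)); st("slid")
print(robot.movel(p0-U*.062,max_speed=.02,guard=14)); st("end")
print("travel",(robot.current_tool_pos()-p0)@U,(robot.current_tool_pos()-p0)@np.cross([0,0,1],U))
snap("top","1");snap("side","1")
E
```

```text
False
slid 4.57 [0.5536 0.181  0.0787] [ 3.1 -1.8  0.7] 0.263
True
end 5.16 [0.5552 0.1869 0.0787] [-2.1 -0.3  4.4] 0.266
travel -0.054954604075737726 0.00015783362702260874
```

View pics/side1.png

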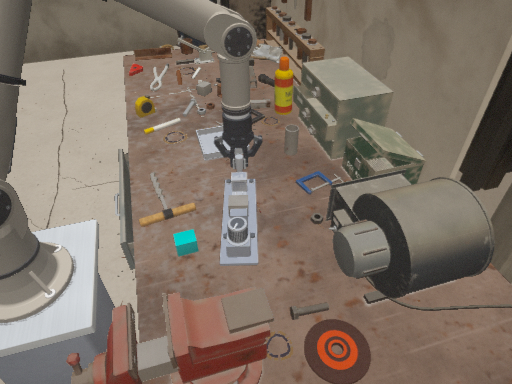

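Jaw travelled 54.95 mm to its stop. The side view shows the gripper on the handle near (238,160) and the block uncovered at about (238,200). I release and re-measure the block.

```bash
python3 - <<'E'
from h import *
from plant import robot
robot.release()
p=robot.current_tool_pos(); robot.movel([p[0],p[1],.16],max_speed=.2)
print(robot.current_time_s(),robot.current_force())
for n in ("side","top"):
    s=snap(n,"2"); w=cloud(s)
    c=proj(s,[.514,.046,.066])[0]; v,u=np.mgrid[:384,:512]
    m=((np.hypot(u-c[0],v-c[1])<25)&(w[...,2]>.061)&(w[...,2]<.0705)).astype(np.uint8)
    k,l,st,cc=cv2.connectedComponentsWithStats(m)
    for i in range(1,k):
        if st[i,4]>40: 
            P=w[l==i];print(n,st[i,4],cc[i],cv2.minAreaRect((P[:,:2]*1000).astype(np.float32)),P.mean(0))
    x,y=(int(t) for t in c); cv2.imwrite(f"pics/blk_{n}.png",cv2.resize(s["color"][y-35:y+35,x-35:x+35,::-1],None,fx=6,fy=6,interpolation=cv2.INTER_CUBIC))
a=cv2.imread("pics/blk_side.png");b=cv2.imread("pics/blk_top.png");cv2.imwrite("pics/blk.png",cv2.resize(np.hstack([a,b]),None,fx=.9,fy=.9))
E
```

```text
6.45 [ 0.2846429   0.45215892 -0.40409456]
side 234 [237.47435897 200.51282051] ((514.4970703125, 45.082191467285156), (42.93155288696289, 48.945735931396484), 76.07162475585938) [0.51410929 0.04428179 0.06481998]
top 331 [264.98187311 204.03625378] ((513.2459716796875, 46.5924072265625), (40.11989974975586, 49.99534606933594), 75.6344985961914) [0.51289335 0.04677342 0.06540205]
```

View pics/blk.png

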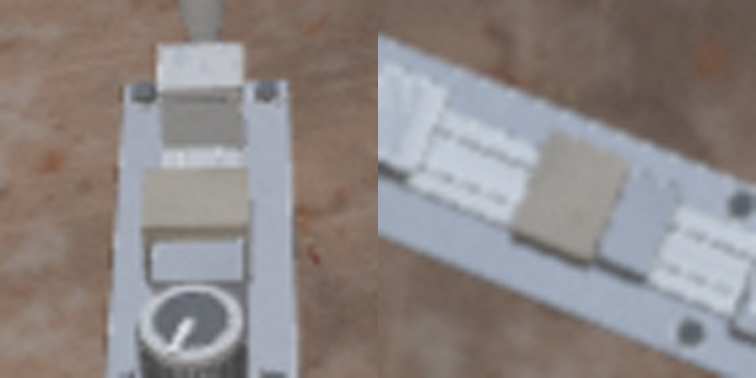

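Block is uncovered, at about (235,200) in the side view and (265,204) in the top view. Now I grip it across its ends.

```bash
python3 - <<'E'
from h import *
from plant import robot
def st(m): print(m,round(robot.current_time_s(),2),robot.current_tool_pos().round(4),np.round(robot.current_force(),1),round(robot.current_grip_width(),3))
b=np.array([.5143,.0458,0])
robot.movep(b+[0,0,.16],q(VY)); st("above")
r=robot.movel(b+[0,0,.052],max_speed=.1,guard=10); st(r)
if not r:
    robot.clamp(); st("clamp")
    r=robot.movel(robot.current_tool_pos()+[0,0,.02],max_speed=.05,guard=25); st(r)
    snap("side","3")
E
```

```text
above 7.18 [0.5136 0.0456 0.1593] [0.6 0.7 0.8] 0.999
False 8.42 [0.515  0.0458 0.0527] [ 0.  -0.3 -0.3] 1.002
clamp 8.84 [0.5153 0.0457 0.0528] [ 0.4 -0.6  3.6] 0.58
False 9.41 [0.515  0.0457 0.0727] [ 0.   0.4 -7.5] 0.576
```

View pics/side3.png

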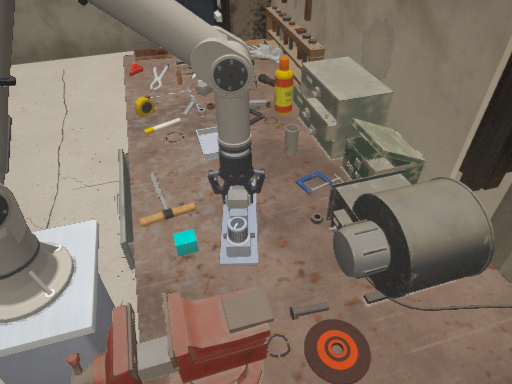

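```bash
python3 - <<'E'
from h import *
from plant import robot
def st(m): print(m,round(robot.current_time_s(),2),robot.current_tool_pos().round(4),np.round(robot.current_force(),1),round(robot.current_grip_width(),3))
robot.movel(robot.current_tool_pos()+[0,0,.11],max_speed=.15); st("up")
t=np.array([.547,.400,0])
robot.movep(t+[0,0,.16],q(0)); st("tray")
robot.movel(t+[0,0,.045],max_speed=.12,guard=20); st("low")
r=robot.movel(t+[0,0,.027],max_speed=.02,guard=5); st(r)
E
```

```text
up 10.34 [0.5137 0.0458 0.1813] [-0.8 -0.  -7.9] 0.577
tray 11.68 [0.549  0.396  0.1604] [ 1.2 -0.9 -7.4] 0.578
low 12.79 [0.548  0.4005 0.0463] [ 0.2 -0.3 -6.7] 0.581
True 13.47 [0.5468 0.4    0.0308] [-0.1 -0.5  6.1] 0.574
```

Contact came at exactly the expected height (0.0308). I release, retreat and check.

```bash
python3 - <<'E'
from h import *
from plant import robot
robot.release(); robot.movel([.547,.4,.17],max_speed=.2); 
c=np.array([.4857,-.0655,0])
robot.movep(c+[0,0,.17],q(VY+115)); print(robot.current_time_s(),robot.current_tool_pos(),robot.current_joints().round(2))
a=snap("top","4");b=snap("side","4")
w=cloud(a); v,u=np.mgrid[:384,:512]; m=(np.abs(w[...,0]-.547)<.06)&(np.abs(w[...,1]-.4)<.06)&(w[...,2]>.03)
P=w[m];print("block",cv2.minAreaRect((P[:,:2]*1000).astype(np.float32)),np.percentile(P[:,2],[10,50,90]))
cv2.imwrite("pics/chk4.png",np.hstack([a["color"][100:300,60:400,::-1],b["color"][100:300,150:350,::-1]]))
E
```

```text
16.8417 [ 0.48594663 -0.06486916  0.16984558] [-0.26  0.27  0.43  1.81 -0.12  1.09  1.96]
block ((544.2383422851562, 400.4099426269531), (49.975711822509766, 41.589332580566406), 1.1088262796401978) [0.03897551 0.04317896 0.04572306]
```

View pics/chk4.png

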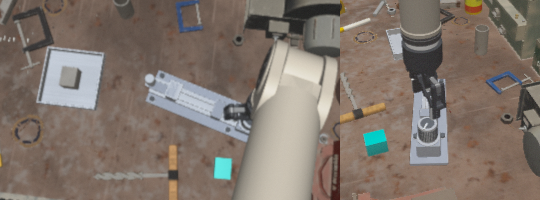

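Block sits in the tray, at (70,77) in the crop; the gripper hovers over the cap. Now I grip the cap and turn it.

```bash
cat >> h.py <<'E'
def yaw(robot):
    X=R.from_quat(robot.current_ee_rot()).as_matrix()[:,0]; return np.degrees(np.arctan2(X[1],X[0]))
E
python3 - <<'E'
from h import *
from plant import robot
def st(m): print(m,round(robot.current_time_s(),2),robot.current_tool_pos().round(4),np.round(robot.current_force(),1),np.round(robot.current_wrist_torque(),2),round(robot.current_grip_width(),3),round(yaw(robot),1))
c=np.array([.4858,-.0655,0])
r=robot.movel(c+[0,0,.0916],max_speed=.1,guard=10); st(r)
if not r:
    robot.clamp(); st("clamp")
    p=np.array(robot.current_tool_pos()); y=99.8
    np.save("cap0.npy",np.r_[p,y])
    for k in (10,20):
        robot.movep(p-[0,0,6e-3*k/360],q(y-k)); st(k)
E
```

```text
False 17.88 [ 0.4864 -0.0656  0.0921] [ 0.4 -0.  -0. ] [-0.02  0.02 -0.01] 0.998 99.8
clamp 18.34 [ 0.4861 -0.0651  0.0924] [-2.4  0.3  6. ] [ 0.21  0.38 -0.06] 0.499 99.8
10 18.62 [ 0.4861 -0.065   0.0924] [-0.6  0.5  1.6] [ 0.03  0.21 -0.03] 0.5 90.0
20 18.89 [ 0.4861 -0.065   0.0922] [-0.6  0.6  1.8] [ 0.1   0.22 -0.04] 0.496 80.1
```

```bash
python3 - <<'E'
from h import *
from plant import robot
def st(m): print(m,round(robot.current_time_s(),2),robot.current_tool_pos().round(4),np.round(robot.current_force(),1),np.round(robot.current_wrist_torque(),2),round(yaw(robot),1))
*p,y=np.load("cap0.npy");p=np.array(p)
ks=[40,60,80,100,120,135]+list(range(138,190,3))
for k in ks:
    robot.movep(p-[0,0,6e-3*min(k,156)/360],q(y-k)); robot.sleep(.05); st(k)
    T=robot.current_wrist_torque()
    if abs(T[2])>.5: print("stop"); break
print(robot.current_joints().round(2))
E
```

```text
40 19.34 [ 0.4861 -0.0648  0.0918] [-0.5  0.9  3.4] [ 0.23  0.27 -0.09] 60.1
60 19.79 [ 0.4861 -0.0647  0.0915] [-0.6  2.   3.4] [ 0.35  0.3  -0.09] 40.0
80 20.23 [ 0.4862 -0.0647  0.0911] [-1.6  1.7  4.5] [ 0.48  0.24 -0.09] 20.1
100 20.68 [ 0.4863 -0.0647  0.0908] [-1.3  2.3  4.6] [ 0.62  0.16 -0.04] 0.0
120 21.12 [ 0.4864 -0.0647  0.0905] [1.2 2.9 4.5] [ 0.83 -0.01 -0.09] -20.0
135 21.49 [ 0.4865 -0.0647  0.0902] [0.4 3.3 3.4] [ 0.92 -0.07 -0.05] -35.0
138 21.79 [ 0.4865 -0.0647  0.0902] [0.7 3.9 4.2] [ 1.03 -0.26 -0.11] -38.1
141 22.09 [ 0.4864 -0.0648  0.0901] [2.4 4.7 3.6] [ 1.11 -0.31 -0.06] -41.1
144 22.39 [ 0.4864 -0.0648  0.0901] [2.5 5.  3.8] [ 1.11 -0.33 -0.04] -44.1
147 22.69 [ 0.4864 -0.0648  0.0901] [1.7 5.4 4.1] [ 1.16 -0.33 -0.1 ] -47.1
150 22.99 [ 0.4865 -0.0648  0.09  ] [2.4 4.8 3.3] [ 1.08 -0.42 -0.11] -50.0
153 23.29 [ 0.4865 -0.0648  0.09  ] [2.  4.9 4.1] [ 1.09 -0.41 -0.11] -53.1
156 23.59 [ 0.4865 -0.0648  0.0899] [2.2 4.7 3.3] [ 1.15 -0.43 -0.1 ] -56.1
159 23.89 [ 0.4865 -0.0648  0.0899] [2.5 4.1 2.9] [ 1.09 -0.44  0.55] -58.9
stop
[-0.69  0.55  1.06  1.92 -0.56  1.01 -0.4 ]
```

```bash
python3 - <<'E'
from h import *
from plant import robot
*p,y=np.load("cap0.npy");p=np.array(p)
for k in (160,161):
    robot.movep(p-[0,0,6e-3*156/360],q(y-k)); robot.sleep(.1); print(k,np.round(robot.current_wrist_torque(),2),round(yaw(robot),2),robot.current_tool_pos().round(4))
snap("top","5");s=snap("side","5")
cv2.imwrite("pics/cap5.png",cv2.resize(s["color"][200:270,200:280,::-1],None,fx=7,fy=7,interpolation=cv2.INTER_CUBIC))
E
```

```text
160 [ 1.03 -0.55  1.  ] -59.93 [ 0.4865 -0.0648  0.0899]
161 [ 1.02 -0.56  1.36] -60.92 [ 0.4865 -0.0648  0.0899]
```

View pics/cap5.png

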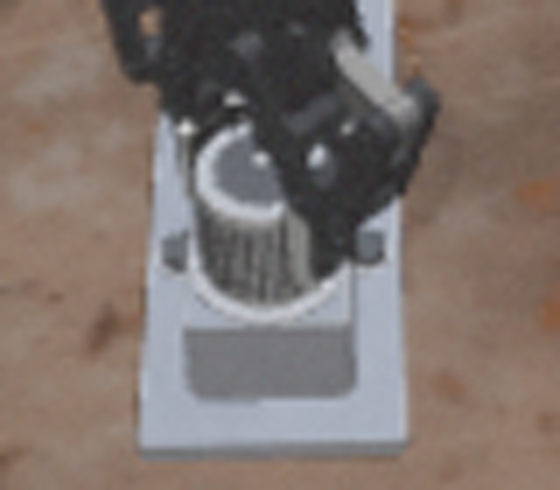

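Torque rises linearly from about 157.3° of turn, so the cap is bottomed; this agrees with the 156° seen by camera. Now I back off 90° from contact.

```bash
python3 - <<'E'
from h import *
from plant import robot
def st(m): print(m,round(robot.current_time_s(),2),robot.current_tool_pos().round(4),np.round(robot.current_force(),1),np.round(robot.current_wrist_torque(),2),round(robot.current_grip_width(),3),round(yaw(robot),2))
*p,y=np.load("cap0.npy");p=np.array(p)
for k in (157.3,140,120,100,80,67.0):
    robot.movep(p-[0,0,6e-3*(k-1)/360],q(y-k)); robot.sleep(.05); st(k)
snap("top","6");s=snap("side","6")
cv2.imwrite("pics/cap6.png",cv2.resize(s["color"][200:270,200:280,::-1],None,fx=7,fy=7,interpolation=cv2.INTER_CUBIC))
E
```

```text
157.3 24.99 [ 0.4865 -0.0649  0.0899] [2.8 4.6 3.7] [ 1.17 -0.59  0.23] 0.499 -57.55
140 25.39 [ 0.4864 -0.0648  0.0902] [2.5 6.2 2.5] [ 1.15 -0.58  0.07] 0.498 -40.27
120 25.82 [ 0.4863 -0.0648  0.0905] [1.8 5.4 2.8] [ 1.24 -0.51  0.08] 0.499 -20.27
100 26.26 [ 0.4862 -0.0648  0.0908] [2.8 5.4 3.6] [ 1.18 -0.39  0.06] 0.503 -0.27
80 26.7 [ 0.4861 -0.0648  0.0911] [1.7 6.  3.3] [ 1.15 -0.37  0.1 ] 0.504 19.74
67.0 27.06 [ 0.4861 -0.0649  0.0913] [1.6 5.  4.6] [ 1.19 -0.33  0.09] 0.501 32.74
```

View pics/cap6.png

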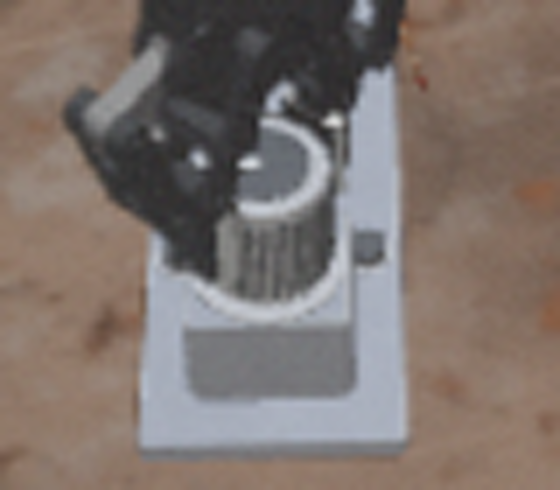

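View pics/top6.png

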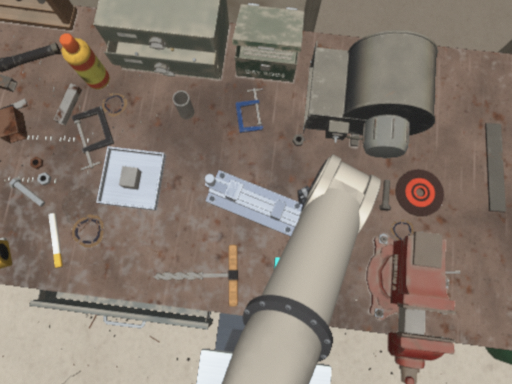

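The view shows the cap gripped, with the start of its bar going left from (255,160), toward the robot, as a quarter turn should. In the top view the block is in the tray at (129,177) and the jaw is open. Pipe (182,103), nut (298,140) and bolt (385,195) are where they were. I hand in.

```bash
python3 - <<'E'
from plant import robot, job
job.sign_off(); print(robot.current_time_s(),robot.current_grip_width())
E
```

```text
the job is handed in; nothing more can be done
the job is handed in; nothing more can be done
```

The job is done and handed in at about 27 s of the 72 s allowed, with the gripper still holding the cap.

- **Jaw:** I slid it open by its handle, 54.95 mm, to its stop.
- **Block:** I lifted the steel block out and set it in the tray. The camera put it within about 3 mm of the tray's centre.
- **Cap:** I turned it clockwise until it bottomed out, then backed it off a quarter turn.
    - **Bottoming:** The wrist torque began to rise after about 157° of turn, against 156° estimated from the camera.
    - **Quarter turn:** On the way back, the torque suggested the pads may have slipped by up to about 0.7°, so the cap is at roughly 89–90°. The fingers mostly hid the bar at the end. The visible part agreed with a quarter turn but could not confirm the exact angle.
- **Bystanders:** The bolt, nut and pipe stub looked unmoved in the last top view. I did not touch the turquoise look-alike.

No check failed. Contact forces read on the tool stayed around 10 N or less each time I looked.

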